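# Clear the vial shaker and seat the vial tray on its pins

## Task

Someone left the blue-capped bottle standing on the vial shaker's platform. Clear it away by standing it upright in the grey spill tray, then lift the vial tray, which has a carrying handle, keep it level, and lower it over the shaker's two locating pins until its base plate rests flush on the platform. Do not drop or tip the bottle or the tray, and leave the jar, the beaker and the test-tube rack where they are.

Things in the scene. Friction and masses are not known exactly. Their poses are not given: they have to be found in the camera images.
- shaker: Bench-top orbital vial shaker, switched off, fixed: off-white housing 300 mm (x) by 210 mm (y), sloping control panel on its -x end. On top a rigid, unmoving aluminium platform 220 (x) by 130 mm (y), upper face 105 mm above the bench, with two upright locating pins. Origin: centre of the underside, on the bench.
- shaker_seat (a point): Centre of the platform's upper face (30 mm towards +x from the shaker's origin, 105 mm up); axes as the shaker's. The pins stand on its x axis at x = +84 and -84 mm. The seated vial tray has its origin at this point and its x axis along this x axis, either way round.
- pin_a (a point): Foot of one locating pin, on the platform's face at x = +84 mm of shaker_seat. Both pins are upright steel, 10 mm in diameter and 22 mm high: straight for the lower 11 mm, above that tapered to a bullet nose about 4 mm across.
- pin_b (a point): Foot of the other, equal locating pin, at x = -84 mm of shaker_seat.
- vial_tray: Vial tray, 0.45 to 0.7 kg, balanced under its black handle, at first loose on the bench. Blue base plate 200 (x) by 112 mm (y), 8 mm thick, with two round 12 mm through holes on its x axis at x = +84 and -84 mm; on it a white rack 138 by 104 mm with 28 capped vials fixed in it, tops 42 mm above the underside. Origin: centre of the plate's underside. Same either way round.
- tray_grip (a point): Centre of the tray's carrying handle, 78 mm above the tray's origin, axes as the tray's: a straight bar 110 mm long along x, 14 mm wide (y), 16 mm high (underside at 70 mm, top at 86 mm above the tray's origin), on two 12 mm square posts at x = +48 and -48 mm.
- bottle: Amber glass reagent bottle, closed, 0.17 to 0.29 kg, at first standing on the shaker's platform between the pins: diameter 56 mm up to 60 mm height, then a shoulder narrowing to a neck of 36 mm diameter, and a blue screw cap 50 mm in diameter from 79 to 105 mm height (the top). Origin: centre of the underside; z up.
- spill_tray: Grey shallow plastic spill tray, fixed on the bench: 240 mm (x) by 160 mm (y) outside, rim 22 mm high, walls and floor 4 mm thick. Origin: centre of the underside, so its inner floor is at z = 4 mm. The jar stands in its -x end; the +x half is free for the bottle.
- jar: White jar with a red lid, diameter 56 mm, 60 mm high, standing in the spill tray; a bystander. Origin: centre of the underside.
- beaker: Empty glass beaker, rim diameter 72 mm, 90 mm high, on the bench near the far end of the shaker; a bystander. Origin: centre of the underside.
- tube_rack: White test-tube rack, 70 mm (x) by 150 mm (y), with glass tubes up to 101 mm high, on the bench near the far end of the shaker; a bystander. Origin: centre of the underside.
Things that resemble listed ones, but are neither listed nor needed, are in the scene too. Leave any pink or red look-alike of the vial_tray alone.

How it is judged:
By the outcome, as a careful person would: the job done as asked, in the order asked, and still so for the second after the job is handed in, with the robot touching nothing.
It also fails if it takes over 64 s, if anything falls off the work surface, if the arm or the gripper's body presses on something with over 40 N, if the wrist force passes 120 N, or if a joint passes its speed limit or range.

## Robot

A 6-joint arm with a two-finger parallel gripper is mounted at the origin on the work surface. World frame = base frame: x ahead of the robot, y to its left, z up, the work surface at z = 0. Lengths are in m, angles in rad, forces in N, time in s.
With the tool pointing down it reaches from about 0.3 to 0.875 m from the base axis. Payload 6.4 kg.
Tool frame: the origin (TCP) lies midway between the tips of the shut fingers; the grasp point (between the pads) lies 19 mm behind it (grip_depth is the distance from the TCP to the grasp point, in m); y points along the fingers, z is the direction in which the jaws open and shut, and the axes are right-handed (so a half turn about y gives the same grasp; the last joint's range is limited). The gripper opens to 88 mm and grips with 3 to 60 N. Pads are 18 mm wide; open, the fingers measure 123 mm over their backs; the gripper's body (75 mm by 187 mm) begins 45 mm behind the grasp point.
Start: joints at [-1.4, 0.181, 1.607, -0, 1.354, -0.206], TCP at [0.212, -0.535, 0.239] pointing down, gripper open.
Joint ranges: [-2.99, 2.99], [-0.89, 2.07], [0.3, 2.58], [-1.14, 4.28], [0, 2.63], [-3.12, 3.12]. Speed limits (rad/s): [2.57, 2.57, 3.01, 3.14, 3.14, 3.14].

## Interface

Orientations are given as a 3x3 rotation matrix whose columns are the frame's x, y, z axes.
In Python, from rig import * gives the robot as it stands.
- The arm moves only by the tool play_rows, never from a script. Its argument "moves" is a list of rows, each a list of 3 entries, a list of its own where there are three numbers: the opening, from -1 (shut) to 1 (fully open), so that 0 is half open, then the shift along the world's x, y, z in mm, then the turn about the world's z in degrees. A call has 1 to 8 rows; each row shifts and turns the commanded pose from where the row before left it; what a row does not reach is not made up. A row lasts 1/12 s, in which the tool goes at most 41.7 mm and 7.16 degrees, less where a joint would pass 70% of its speed; a pose out of reach is approached as far as the arm can. A call is refused whole if a number of a shift passes 41.7 or a number of a turn 7.16, either way. A call with a gripper value outside its range is refused whole. The fingers move at their own pace and stop on an object; "newtons" is the grip in N (left out, the last holds). Time passes only in rows, so rows that do not move let the fingers close. It gives the time, the measured TCP pose, the force and the opening at its end, in the units of the state.
- get_obs(): the state, without advancing time (a new reading comes with each control period).
- get_image(name): name is "scene" or "top" or "wrist"; returns a dict with "image" (384x512x3 uint8, red, green, blue), "fx", "fy", "cx", "cy" (pixels), "rvec" (rotation vector, rad) and "tvec" (3), from world to camera coordinates, as OpenCV has them; the wrist camera has in their place "tool_from_camera" (4x4, takes a point from camera to tool coordinates, whose origin is the TCP and whose axes are the tool frame's). Camera axes: x right, y down, z forward; pixel columns grow to the right and rows downward; lengths in m; the calibration is good to about 2 mm. A picture is of the moment at which its call begins: read the wrist's pose just before it. There is no depth.
- finish_job(): hands the job in, once; it reports no verdict.
The state is a dict: "clock": time; "joints": joint angles; "joint_vel": joint speeds; "tau": joint torques, N m; "tool_pos": TCP position; "tcp_rot": TCP orientation; "force": force on the tool from outside, world axes, zero at the start; "torque": the same for the moment, N m; "grip_width": opening from 0.0 (shut) to 1.0 (fully open).
Only numpy, scipy, OpenCV 4.12 (cv2) and the standard library are available. Lean on these libraries where they do the work, as an engineer would, in place of code of your own. Each camera call takes 0.05 s, during which the arm holds its last target.

## Working session

There is one attempt and no reset: what is moved stays moved. The work goes in short steps, Python scripts to look and compute and a tool call to move; the robot and the scene stay as the last step left them, time stands still between calls to the robot, and variables do not carry over. Pictures are saved under pics/ and viewed, and the job is handed in when it is done.

Besides the shell and the picture viewer there is one more tool, called after "Call:" as name(argument=value, ...), one argument or row to a line, values as JSON. play_rows: Moves the arm, as the interface text tells. Its arguments: {"type":"object","properties":{"moves":{"type":"array"},"newtons":{"type":"number"}},"required":["moves"]}

```bash
mkdir -p pics; ls
python3 - <<'E'
from rig import *
import cv2,pickle
o=get_obs(); print(o)
d={}
for n in ("scene","top","wrist"):
    im=get_image(n); d[n]=im
    cv2.imwrite(f"pics/{n}0.png",im["image"][:,:,::-1])
    print(n,{k:v for k,v in im.items() if k!="image"})
pickle.dump((o,d),open("s0.pkl","wb"))
E
```

```text
pics
{'clock': 0.0, 'joints': array([-1.40030419e+00,  1.81506402e-01,  1.60800632e+00,  2.94478495e-07,
        1.35374676e+00, -2.06305316e-01]), 'joint_vel': array([-0.00038368, -0.00016392, -0.000367  ,  0.00153678, -0.0003589 ,
       -0.00103879]), 'tau': array([-1.08017892e-03, -4.33872056e+01, -3.41853011e+01,  7.01305247e-02,
        3.85372736e-02, -1.50706619e-04]), 'tool_pos': array([ 0.21149143, -0.53413337,  0.2378304 ]), 'tcp_rot': array([[-9.29847833e-01, -2.82522967e-04,  3.67944191e-01],
       [-3.67944140e-01,  1.64271034e-03, -9.29846445e-01],
       [-3.41722750e-04, -9.99998611e-01, -1.63142332e-03]]), 'force': array([0.61334372, 0.22543775, 0.52187367]), 'torque': array([-0.03303852, -0.00085567,  0.03694256]), 'grip_width': 1.0004617696155307}
scene {'fx': 467.71138357147765, 'fy': 467.71138357147765, 'cx': 250.3069098889036, 'cy': 194.5122005874873, 'rvec': array([ 0.68137621,  2.73212668, -0.93137002]), 'tvec': array([ 0.48400356, -0.07344888,  1.6599912 ])}
top {'fx': 483.4511196993813, 'fy': 483.4511196993813, 'cx': 257.0961863502952, 'cy': 193.1940675060169, 'rvec': array([ 2.16311942, -2.22866701,  0.08133369]), 'tvec': array([-0.06893752,  0.49721219,  1.64088661])}
wrist {'fx': 295.925492360549, 'fy': 295.925492360549, 'cx': 253.21314488452532, 'cy': 195.06964443555597, 'tool_from_camera': array([[-7.82391841e-04,  9.46268108e-01,  3.23382213e-01,
        -8.45846161e-02],
       [-8.31547323e-04, -3.23382816e-01,  9.46267860e-01,
        -1.45810844e-01],
       [ 9.99999348e-01,  4.71444640e-04,  1.03987879e-03,
        -4.35131835e-04],
       [ 0.00000000e+00,  0.00000000e+00,  0.00000000e+00,
         1.00000000e+00]])}
```

View pics/scene0.png

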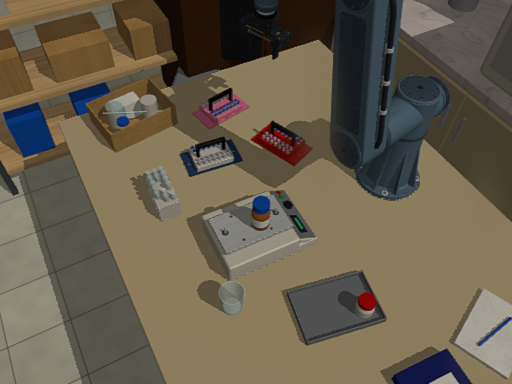

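View pics/top0.png

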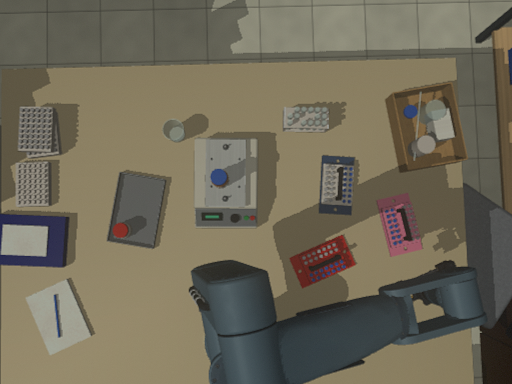

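View pics/wrist0.png

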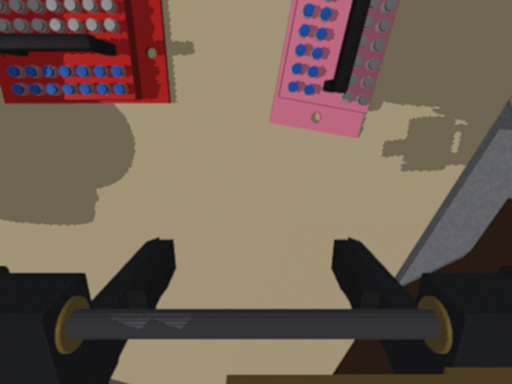

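The scene shows the shaker with the bottle at about (260,215) in the scene view and (219,178) in the top view. The blue tray is at (337,185) in the top view and the spill tray at (137,209) with the jar in it. I'll zoom in to get pixel positions.

Run:
```python
import cv2
a=cv2.imread("pics/top0.png")
cv2.imwrite("pics/z1.png",cv2.resize(a[125:240,180:270],None,fx=6,fy=5.2*6/5.2,interpolation=cv2.INTER_CUBIC)[:600*2][:690])
z=cv2.resize(a[130:230,185:265],None,fx=6,fy=6,interpolation=cv2.INTER_CUBIC);cv2.imwrite("pics/z1.png",z)
z=cv2.resize(a[150:220,310:365],None,fx=8,fy=8,interpolation=cv2.INTER_CUBIC);cv2.imwrite("pics/z2.png",z)
z=cv2.resize(a[165:255,100:175],None,fx=6,fy=6,interpolation=cv2.INTER_CUBIC);cv2.imwrite("pics/z3.png",z)
```

```text
(no output)
```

View pics/z1.png

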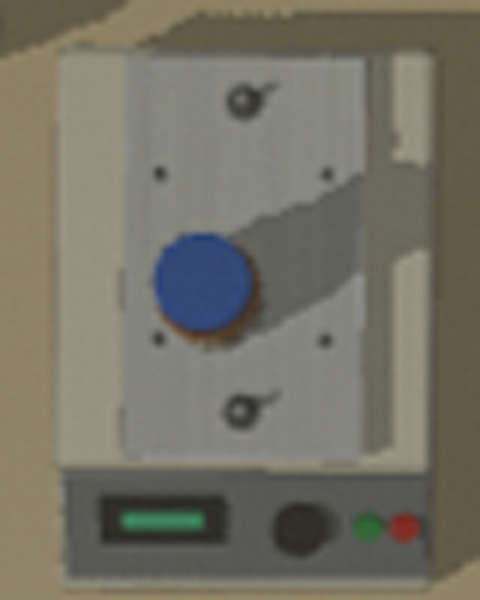

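View pics/z2.png

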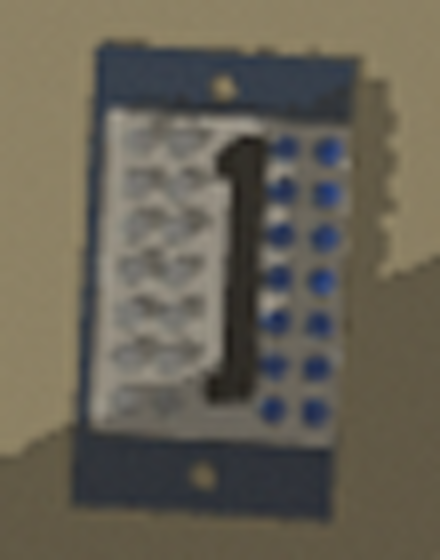

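View pics/z3.png

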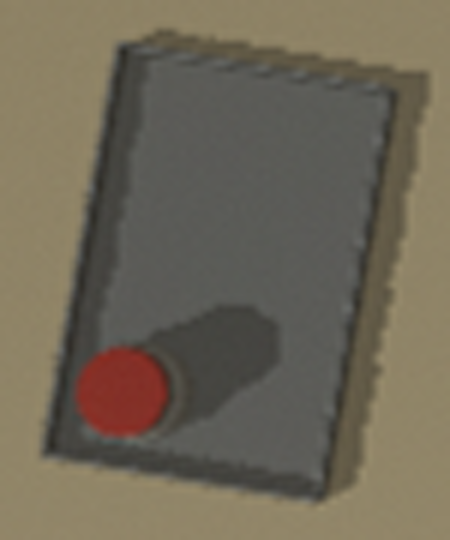

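```bash
cat > h.py <<'E'
import numpy as np,cv2
def bp(im,uv,z):
    R,_=cv2.Rodrigues(im["rvec"]);t=im["tvec"]
    d=np.array([(uv[0]-im["cx"])/im["fx"],(uv[1]-im["cy"])/im["fy"],1.])
    C=-R.T@t; d=R.T@d
    return C+d*(z-C[2])/d[2]
def pr(im,P):
    p,_=cv2.projectPoints(np.array(P,float).reshape(-1,3),im["rvec"],im["tvec"],np.array([[im["fx"],0,im["cx"]],[0,im["fy"],im["cy"]],[0,0,1.]]),None)
    return p.reshape(-1,2)
def bw(im,o,uv,z):
    T=im["tool_from_camera"]; R=o["tcp_rot"]
    d=np.array([(uv[0]-im["cx"])/im["fx"],(uv[1]-im["cy"])/im["fy"],1.])
    C=o["tool_pos"]+R@T[:3,3]; d=R@T[:3,:3]@d
    return C+d*(z-C[2])/d[2]
E
python3 - <<'E'
import pickle
from h import *
o,d=pickle.load(open("s0.pkl","rb")); im=d["top"]
def c(p,x,y,s): return (x+(p[0]+.5)/s-.5, y+(p[1]+.5)/s-.5)
def show(n,pts,x,y,s,z):
    P=np.array([bp(im,c(p,x,y,s),z) for p in pts]); print(n,P[:,:2].round(4).tolist(),"mean",P.mean(0).round(4)); 
    if len(P)>1: v=P[0]-P[1]; print("  len",np.hypot(*v[:2]).round(4),"ang",np.degrees(np.arctan2(v[1],v[0])).round(2))
    return P
show("pins",[(244,99),(240,411)],185,130,6,.127)
show("cap",[(203,283)],185,130,6,.210)
show("holes",[(223,88),(203,477)],310,150,8,.008)
show("handle",[(247,138),(229,402)],310,150,8,.082)
show("spill",[(122,45),(46,455)],100,165,6,.022)
show("spill",[(396,92),(327,497)],100,165,6,.022)
show("jar",[(123,392)],100,165,6,.060)
R,_=cv2.Rodrigues(im["rvec"]);print("cam",-R.T@im["tvec"])
E
```

```text
pins [[0.6427, 0.0155], [0.4755, 0.0219]] mean [0.5591 0.0187 0.127 ]
  len 0.1673 ang -2.23
cap [[0.5363, 0.0344]] mean [0.5363 0.0344 0.21  ]
holes [[0.6004, -0.3655], [0.4324, -0.35]] mean [ 0.5164 -0.3577  0.008 ]
  len 0.1687 ang -5.25
handle [[0.5701, -0.361], [0.4612, -0.3491]] mean [ 0.5156 -0.3551  0.082 ]
  len 0.1096 ang -6.23
spill [[0.5805, 0.382], [0.3496, 0.4276]] mean [0.465  0.4048 0.022 ]
  len 0.2354 ang -11.18
spill [[0.5491, 0.2271], [0.3212, 0.2701]] mean [0.4352 0.2486 0.022 ]
  len 0.232 ang -10.69
jar [[0.3839, 0.3737]] mean [0.3839 0.3737 0.06  ]
cam [ 0.39331002 -0.06158302  1.66913031]
```

Call:
play_rows(
  moves=[
    [1, [10, 15, 8], -1.5],
    [1, [20, 36, 8], -1.8],
    [1, [20, 36, 8], -1.8],
    [1, [20, 36, 8], -1.8],
    [1, [20, 36, 8], -1.8],
    [1, [20, 36, 8], -1.8],
    [1, [20, 36, 8], -1.8],
    [1, [20, 36, 8], -1.8],
  ],
)

```text
clock: 0.82
tool_pos: [0.361, -0.2674, 0.3026]
tcp_rot: [[-0.992, 0.0, 0.128], [-0.128, 0.0, -0.992], [-0.0, -1.0, 0.0]]
force: [1.0, -0.7, -0.5]
grip_width: 1.001
```

Call:
play_rows(
  moves=[
    [1, [20, 36, 0], -1.8],
    [1, [20, 36, 0], -1.8],
    [1, [20, 36, 0], -1.8],
    [1, [20, 36, 0], -1.8],
    [1, [20, 36, 0], -1.8],
    [1, [20, 36, 0], -1.5],
    [1, [20, 36, 0], -1.5],
    [1, [18, 34, 0], -1],
  ],
)

```text
clock: 1.48
tool_pos: [0.5192, 0.019, 0.3022]
tcp_rot: [[-0.995, 0.0, -0.097], [0.097, 0.0, -0.995], [-0.0, -1.0, -0.0]]
force: [1.6, 0.1, -0.5]
grip_width: 0.996
```

Call:
play_rows(
  moves=[
    [1, [17, 15, 0], 0],
    [1, [0, 0, 0], 0],
    [1, [0, 0, 0], 0],
  ],
)

```text
clock: 1.73
tool_pos: [0.5356, 0.0326, 0.3017]
tcp_rot: [[-0.996, -0.001, -0.094], [0.094, -0.0, -0.996], [0.001, -1.0, 0.0]]
force: [-0.3, -0.7, -1.0]
grip_width: 1.0
```

Run:
```python
from rig import *
import cv2,pickle
o=get_obs(); print(o["clock"],o["tool_pos"],o["tcp_rot"],o["joints"])
im=get_image("wrist"); cv2.imwrite("pics/wrist1.png",im["image"][:,:,::-1]); pickle.dump((o,im),open("s1.pkl","wb"))
```

```text
1.7333 [0.53562502 0.03259739 0.30165557] [[-9.95617792e-01 -1.45088970e-03 -9.35045802e-02]
 [ 9.35046960e-02 -1.19966137e-05 -9.95618839e-01]
 [ 1.44341138e-03 -9.99998947e-01  1.47609042e-04]] [-1.60397820e-01  4.79694890e-02  1.62586655e+00 -2.44828345e-04
  1.46918697e+00  1.50406500e+00]
```

View pics/wrist1.png

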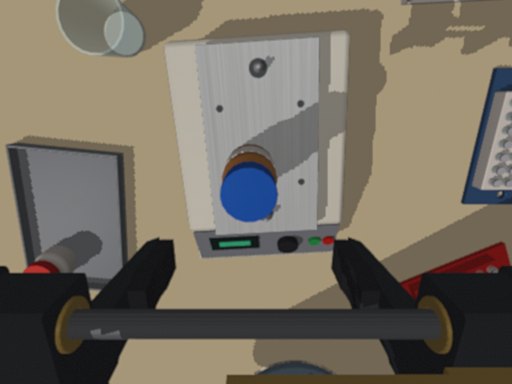

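Wrist view: cap at (249,191), the far pin's nose at (258,67), near pin hidden behind the cap at about (270,213).

Run:
```python
import pickle
from h import *
o,im=pickle.load(open("s1.pkl","rb"))
print("cap",bw(im,o,(249,191),.21), "L/R",bw(im,o,(221,191),.21)-bw(im,o,(277.5,191),.21))
print("pinA",bw(im,o,(258,67),.125))
_,d=pickle.load(open("s0.pkl","rb"))
for n,p in (("beaker",[174,130]),("rack",[306,119])): print(n,bp(d["top"],p,.09))
```

```text
cap [0.54276783 0.03566031 0.21      ] L/R [0.00443023 0.04747529 0.        ]
pinA [0.6445201 0.017744  0.125    ]
beaker [0.7068329  0.18448015 0.09      ]
rack [ 0.7313968  -0.25189526  0.09      ]
```

Run:
```python
import pickle
from h import *
o,im=pickle.load(open("s1.pkl","rb"))
a=im["image"].astype(int); m=(a[:,:,2]>120)&(a[:,:,0]<70)&(a[:,:,2]-a[:,:,1]>60); m[:,:180]=0;m[:,340:]=0;m[:140]=0
ys,xs=np.nonzero(m);print(xs.min(),xs.max(),ys.min(),ys.max())
def model(c):
    pts=[]
    for z in (.21,.184):
        for t in np.linspace(0,2*np.pi,60): pts.append([c[0]+.025*np.cos(t),c[1]+.025*np.sin(t),z])
    T=im["tool_from_camera"];P=(np.array(pts)-o["tool_pos"])@o["tcp_rot"]; P=(P-T[:3,3])@T[:3,:3]
    u=im["fx"]*P[:,0]/P[:,2]+im["cx"];v=im["fy"]*P[:,1]/P[:,2]+im["cy"]
    return u.min(),u.max(),v.min(),v.max()
for x in (.534,.537,.54,.543): print(x,np.round(model((x,.0355)),1))
_,d=pickle.load(open("s0.pkl","rb")); im=d["top"];a=im["image"].astype(int); m=(a[:,:,2]>110)&(a[:,:,0]<80)&(a[:,:,2]-a[:,:,1]>50)
m[:,:200]=0;m[:,240:]=0;m[:160]=0;m[200:]=0
ys,xs=np.nonzero(m);print(xs.min(),xs.max(),ys.min(),ys.max(),xs.mean(),ys.mean(),bp(im,(xs.mean(),ys.mean()),.205))
```

```text
221 276 168 221
0.534 [220.9 279.5 165.1 227.4]
0.537 [220.5 279.2 161.8 224.3]
0.54 [220.  279.  158.6 221.1]
0.543 [219.5 278.8 155.3 218. ]
211 218 169 182 213.6 176.0 [0.53950986 0.04930381 0.205     ]
```

Call:
play_rows(
  moves=[
    [1, [3, 3, -15], 0],
    [1, [0, 0, -20], 0],
    [1, [0, 0, -20], 0],
    [1, [0, 0, -20], 0],
    [1, [0, 0, -20], 0],
    [1, [0, 0, -15], 0],
    [1, [0, 0, -13], 0],
    [1, [0, 0, 0], 0],
  ],
  newtons=25,
)

```text
clock: 2.45
tool_pos: [0.5361, 0.0335, 0.1765]
tcp_rot: [[-0.995, -0.005, -0.098], [0.098, 0.001, -0.995], [0.006, -1.0, -0.0]]
force: [-0.8, 0.6, -0.3]
grip_width: 1.002
```

Call:
play_rows(
  moves=[
    [-1, [0, 0, 0], 0],
    [-1, [0, 0, 0], 0],
    [-1, [0, 0, 0], 0],
    [-1, [0, 0, 0], 0],
    [-1, [0, 0, 0], 0],
    [-1, [0, 0, 0], 0],
    [-1, [0, 0, 0], 0],
    [-1, [0, 0, 0], 0],
  ],
  newtons=25,
)

```text
clock: 3.12
tool_pos: [0.539, 0.0348, 0.1799]
tcp_rot: [[-0.995, 0.001, -0.096], [0.096, 0.0, -0.995], [-0.001, -1.0, -0.0]]
force: [0.6, 1.5, 2.5]
grip_width: 0.555
```

Call:
play_rows(
  moves=[
    [-1, [0, 0, 3], 0],
    [-1, [0, 0, 6], 0],
    [-1, [0, 0, 10], 0],
    [-1, [0, 0, 12], 0],
    [-1, [0, 0, 12], 0],
    [-1, [0, 0, 10], 0],
    [-1, [0, 0, 5], 0],
    [-1, [0, 0, 2], 0],
  ],
)

```text
clock: 3.78
tool_pos: [0.5394, 0.0345, 0.2412]
tcp_rot: [[-0.995, 0.003, -0.096], [0.096, -0.0, -0.995], [-0.003, -1.0, 0.0]]
force: [-0.1, 0.3, -2.1]
grip_width: 0.561
```

Call:
play_rows(
  moves=[
    [-1, [0, 5, 0], 0],
    [-1, [-2, 12, 0], 0],
    [-1, [-2, 18, 0], 0],
    [-1, [-2, 20, 0], 0],
    [-1, [-2, 20, 0], 0],
    [-1, [-2, 20, 0], 0],
    [-1, [-2, 20, 0], 0],
    [-1, [-2, 20, 0], 0],
  ],
)

```text
clock: 4.45
tool_pos: [0.5235, 0.1716, 0.2383]
tcp_rot: [[-0.995, -0.002, -0.096], [0.096, 0.0, -0.995], [0.002, -1.0, -0.0]]
force: [-0.8, -0.2, -1.9]
grip_width: 0.559
```

Call:
play_rows(
  moves=[
    [-1, [-2, 20, 0], 0],
    [-1, [-2, 20, 0], 0],
    [-1, [-2, 20, 0], 0],
    [-1, [-2, 20, 0], 0],
    [-1, [-2, 20, 0], 0],
    [-1, [-2, 20, 0], 0],
    [-1, [-2, 15, 0], 0],
    [-1, [-2, 10, 0], 0],
  ],
)

```text
clock: 5.12
tool_pos: [0.5071, 0.3169, 0.2382]
tcp_rot: [[-0.996, -0.002, -0.094], [0.094, -0.0, -0.996], [0.002, -1.0, 0.0]]
force: [-0.8, 1.1, -1.7]
grip_width: 0.56
```

Call:
play_rows(
  moves=[
    [-1, [0, 0, -4], 0],
    [-1, [0, 0, -6], 0],
    [-1, [0, 0, 0], 0],
    [-1, [0, 0, 0], 0],
  ],
)

```text
clock: 5.45
tool_pos: [0.5083, 0.3136, 0.2283]
tcp_rot: [[-0.995, -0.002, -0.097], [0.097, -0.001, -0.995], [0.002, -1.0, 0.001]]
force: [0.0, -0.3, -2.3]
grip_width: 0.556
```

Run:
```python
from rig import *
import cv2,pickle
o=get_obs(); print(o["clock"],o["tool_pos"],o["force"],o["grip_width"])
for n in ("scene","wrist"):
    im=get_image(n); cv2.imwrite(f"pics/{n}2.png",im["image"][:,:,::-1])
```

```text
5.45 [0.50825488 0.31360749 0.22825796] [ 0.01692307 -0.25861848 -2.25145953] 0.5561722026120531
```

View pics/scene2.png

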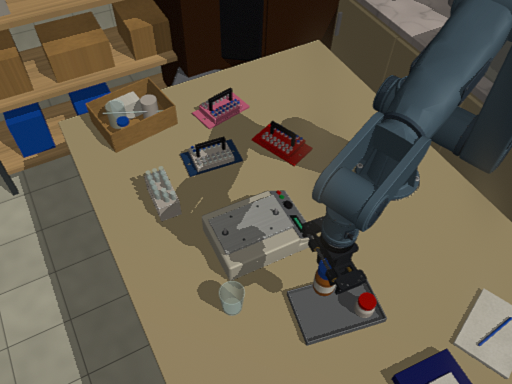

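View pics/wrist2.png

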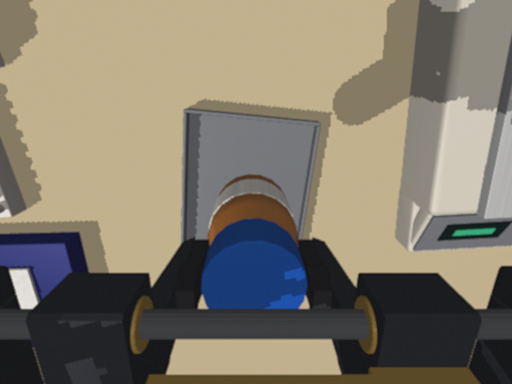

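Call:
play_rows(
  moves=[
    [-1, [0, 0, -10], 0],
    [-1, [0, 0, -20], 0],
    [-1, [0, 0, -25], 0],
    [-1, [0, 0, -25], 0],
    [-1, [0, 0, -20], 0],
    [-1, [0, 0, -15], 0],
    [-1, [0, 0, -12], 0],
    [-1, [0, 0, -8], 0],
  ],
)

```text
clock: 6.22
tool_pos: [0.508, 0.314, 0.0925]
tcp_rot: [[-0.995, -0.002, -0.097], [0.097, -0.001, -0.995], [0.002, -1.0, 0.001]]
force: [-0.0, 0.4, -1.6]
grip_width: 0.555
```

Call:
play_rows(
  moves=[
    [-1, [0, 0, -5], 0],
    [-1, [0, 0, -4], 0],
    [-1, [0, 0, 0], 0],
    [-1, [0, 0, 0], 0],
  ],
)

```text
clock: 6.55
tool_pos: [0.5091, 0.3148, 0.086]
tcp_rot: [[-0.995, 0.001, -0.096], [0.096, 0.0, -0.995], [-0.001, -1.0, -0.001]]
force: [-0.7, 0.6, -1.6]
grip_width: 0.56
```

Call:
play_rows(
  moves=[
    [-1, [0, 0, -1.5], 0],
    [-1, [0, 0, -1.5], 0],
    [-1, [0, 0, -1.5], 0],
    [-1, [0, 0, 0], 0],
  ],
)

```text
clock: 6.88
tool_pos: [0.5085, 0.3146, 0.0807]
tcp_rot: [[-0.995, -0.0, -0.096], [0.096, -0.0, -0.995], [0.0, -1.0, 0.0]]
force: [0.2, -0.2, -2.3]
grip_width: 0.559
```

Call:
play_rows(
  moves=[
    [-1, [0, 0, -1], 0],
    [-1, [0, 0, -1], 0],
    [-1, [0, 0, 0], 0],
  ],
)

```text
clock: 7.13
tool_pos: [0.5088, 0.3147, 0.079]
tcp_rot: [[-0.995, 0.0, -0.096], [0.096, 0.0, -0.995], [-0.0, -1.0, -0.0]]
force: [0.1, -0.8, -1.5]
grip_width: 0.552
```

Call:
play_rows(
  moves=[
    [-1, [0, 0, -1], 0],
    [-1, [0, 0, 0], 0],
    [-1, [0, 0, 0], 0],
  ],
)

```text
clock: 7.38
tool_pos: [0.5093, 0.3148, 0.0788]
tcp_rot: [[-0.995, 0.002, -0.096], [0.096, 0.0, -0.995], [-0.001, -1.0, -0.001]]
force: [-0.4, -0.4, 6.1]
grip_width: 0.56
```

Contact (+6 N), so I'll release, let it settle, and then lift.

Call:
play_rows(
  moves=[
    [-0.5, [0, 0, 0], 0],
    [0, [0, 0, 0], 0],
    [0.3, [0, 0, 0], 0],
    [0.6, [0, 0, 0], 0],
    [1, [0, 0, 0], 0],
    [1, [0, 0, 0], 0],
    [1, [0, 0, 0], 0],
    [1, [0, 0, 0], 0],
  ],
)

```text
clock: 8.05
tool_pos: [0.5085, 0.3146, 0.0776]
tcp_rot: [[-0.995, -0.0, -0.096], [0.096, -0.0, -0.995], [0.0, -1.0, 0.0]]
force: [0.6, 0.1, 0.3]
grip_width: 0.983
```

Call:
play_rows(
  moves=[
    [1, [0, 0, 5], 0],
    [1, [0, 0, 15], 0],
    [1, [0, 0, 25], 0],
    [1, [0, 0, 30], 0],
    [1, [0, 0, 35], 0],
    [1, [0, 0, 35], 0],
    [1, [0, 0, 35], 0],
    [1, [0, 0, 30], 0],
  ],
)

```text
clock: 8.72
tool_pos: [0.5088, 0.3147, 0.2911]
tcp_rot: [[-0.995, 0.002, -0.096], [0.096, 0.001, -0.995], [-0.002, -1.0, -0.001]]
force: [0.9, -0.0, 0.7]
grip_width: 1.008
```

Call:
play_rows(
  moves=[
    [1, [0, -15, 5], 0],
    [1, [0, -30, 5], 0],
    [1, [0, -35, 5], 0],
    [1, [0, -35, 0], 0],
    [1, [0, -35, 0], 0],
    [1, [0, -30, 0], 0],
    [1, [0, -15, 0], 0],
    [1, [0, 0, 0], 0],
  ],
)

```text
clock: 9.38
tool_pos: [0.5084, 0.1164, 0.3026]
tcp_rot: [[-0.995, -0.0, -0.1], [0.1, -0.001, -0.995], [0.0, -1.0, 0.001]]
force: [0.9, 0.6, -0.3]
grip_width: 1.001
```

Run:
```python
from rig import *
import cv2,pickle
get_image("top");o=get_obs(); print(o["clock"],o["tool_pos"],o["force"],o["grip_width"])
im=get_image("wrist"); cv2.imwrite("pics/wrist3.png",im["image"][:,:,::-1]); s=get_image("scene");cv2.imwrite("pics/scene3.png",s["image"][:,:,::-1])
pickle.dump((o,im,s),open("s3.pkl","wb"))
```

```text
9.4333 [0.5084749  0.11807157 0.30268085] [0.29814864 0.04949347 0.73766754] 0.9999238118357368
```

View pics/wrist3.png

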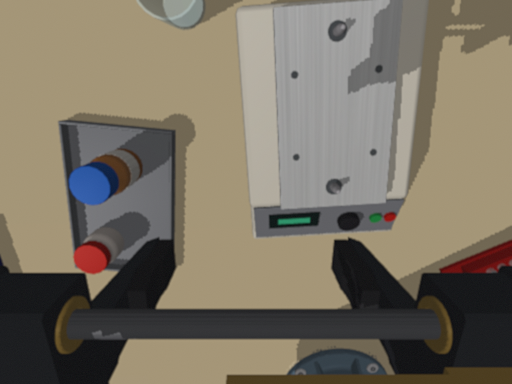

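View pics/scene3.png

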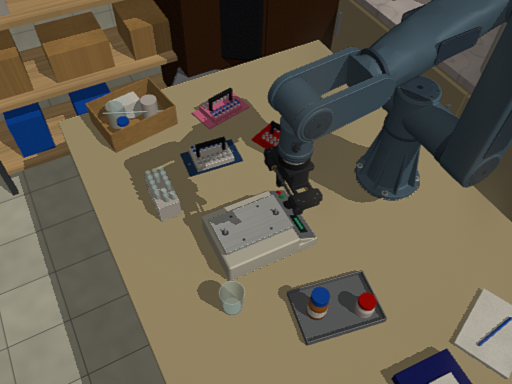

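Bottle stands upright in the tray at (95,182). Next, a centred look at the pins on the way over.

Call:
play_rows(
  moves=[
    [1, [0, -15, 0], 0],
    [1, [2, -25, 0], 0],
    [1, [2, -25, 0], 0],
    [1, [2, -20, 0], 0],
    [1, [2, -13, 0], 0],
    [1, [0, 0, 0], 0],
    [1, [0, 0, 0], 0],
  ],
)

```text
clock: 10.12
tool_pos: [0.5167, 0.0223, 0.3027]
tcp_rot: [[-0.995, -0.0, -0.096], [0.096, 0.001, -0.995], [0.0, -1.0, -0.001]]
force: [0.5, 0.5, -0.1]
grip_width: 1.004
```

Run:
```python
from rig import *
import cv2,pickle,numpy as np
obs=[]
o=get_obs(); im=get_image("wrist"); o2=get_obs(); print(o["tool_pos"],o2["tool_pos"],o["clock"]); cv2.imwrite("pics/wrist4.png",im["image"][:,:,::-1])
t=get_image("top");cv2.imwrite("pics/top4.png",t["image"][:,:,::-1])
o3=get_obs();print(o3["tool_pos"])
pickle.dump((o,im,t,o2,o3),open("s4.pkl","wb"))
z=cv2.resize(im["image"][:,:,::-1][0:220,180:330],None,fx=4,fy=4,interpolation=cv2.INTER_CUBIC)
cv2.imwrite("pics/z4a.png",z[:480]);cv2.imwrite("pics/z4b.png",z[400:])
```

```text
[0.51671498 0.0222655  0.30267198] [0.51660567 0.02270358 0.30268584] 10.1167
[0.51655582 0.02289278 0.30274865]
```

View pics/z4a.png

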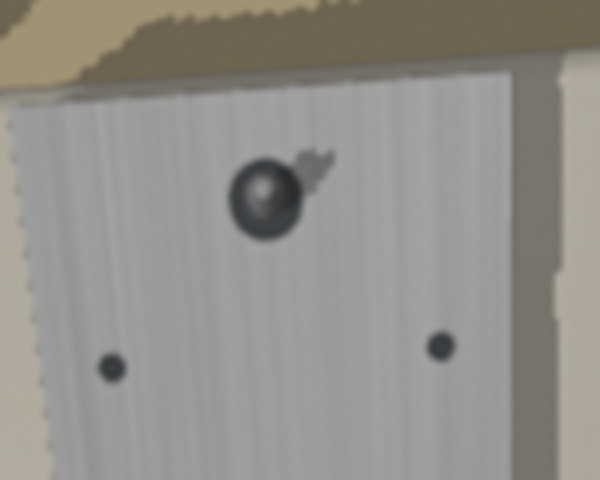

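View pics/z4b.png

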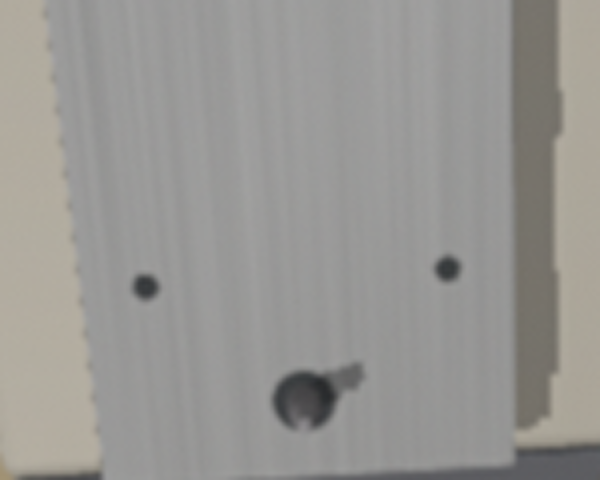

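View pics/top4.png

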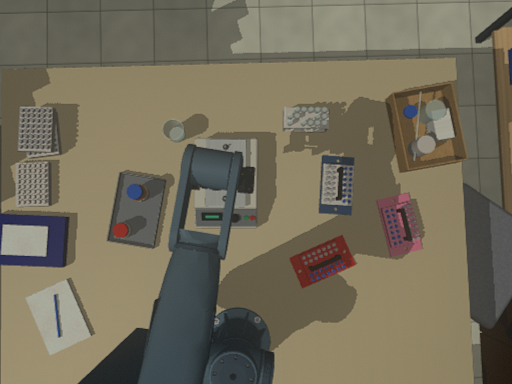

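Run:
```python
import pickle
from h import *
from scipy.optimize import least_squares
o,im,t,o2,o3=pickle.load(open("s4.pkl","rb"))
R=o["tcp_rot"]; pos=np.mean([o["tool_pos"],o2["tool_pos"]],0); o=dict(o,tool_pos=pos)
print(pos,R)
def c(p): return (180+(p[0]+.5)/4-.5,(p[1]+.5)/4-.5)
S=[bw(im,o,c(p),.105) for p in [(112,367),(441,346),(145,687),(447,668)]]
print(np.round(S,4),np.mean(S,0))
v=(S[0]+S[1]-S[2]-S[3]);print("ang",np.degrees(np.arctan2(v[1],v[0])), np.linalg.norm(S[0]-S[1]),np.linalg.norm(S[2]-S[3]),np.linalg.norm(S[0]-S[2]))
def proj(pts):
    T=im["tool_from_camera"];P=(np.array(pts)-pos)@R; P=(P-T[:3,3])@T[:3,:3]
    return np.c_[im["fx"]*P[:,0]/P[:,2]+im["cx"],im["fy"]*P[:,1]/P[:,2]+im["cy"]]
def bb(cxy):
    pts=[[cxy[0]+r*np.cos(t),cxy[1]+r*np.sin(t),z] for z,r in ((.105,.005),(.116,.005),(.121,.0042),(.127,.002)) for t in np.linspace(0,6.28,40)]
    q=proj(pts); return np.r_[q.min(0),q.max(0)]
res=[]
for m in ((229,157,304,241),(273,771,336,832)):
    b=np.r_[c(m[:2]),c(m[2:])]
    s=least_squares(lambda x:bb(x)-b,[.55,.02],x_scale=.01); print(s.x,s.fun); res.append(s.x)
A,B=res; print((A+B)/2,np.linalg.norm(A-B),np.degrees(np.arctan2(*(A-B)[::-1])))
```

```text
[0.51666033 0.02248454 0.30267891] [[-9.95351354e-01 -3.22628019e-04 -9.63097979e-02]
 [ 9.63095625e-02  6.79304096e-04 -9.95351198e-01]
 [ 3.86551825e-04 -9.99999717e-01 -6.45074088e-04]]
[[ 0.6081  0.0641  0.105 ]
 [ 0.6049 -0.0259  0.105 ]
 [ 0.5179  0.0674  0.105 ]
 [ 0.5151 -0.0226  0.105 ]] [0.56151447 0.02075887 0.105     ]
ang -2.066476713627531 0.09003918701954283 0.09008345616365356 0.09030142217066822
[0.64478994 0.01765312] [ 4.34277154  4.24828114 -4.49248264 -4.54064356]
[0.47983066 0.02322163] [ 3.69569048  1.76157117 -3.69516811 -1.72954886]
[0.5623103  0.02043737] 0.16505323701568353 -1.9333901514869436
```

Run:
```python
import cv2,numpy as np,pickle
o,im,t,_,_=pickle.load(open("s4.pkl","rb"));a=im["image"][:,:,::-1]
z=np.hstack([cv2.resize(a[30:70,225:265],None,fx=10,fy=10,interpolation=cv2.INTER_NEAREST),cv2.resize(a[180:220,235:275],None,fx=10,fy=10,interpolation=cv2.INTER_NEAREST)])
cv2.imwrite("pics/z5.png",z)
```

```text
(no output)
```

View pics/z5.png

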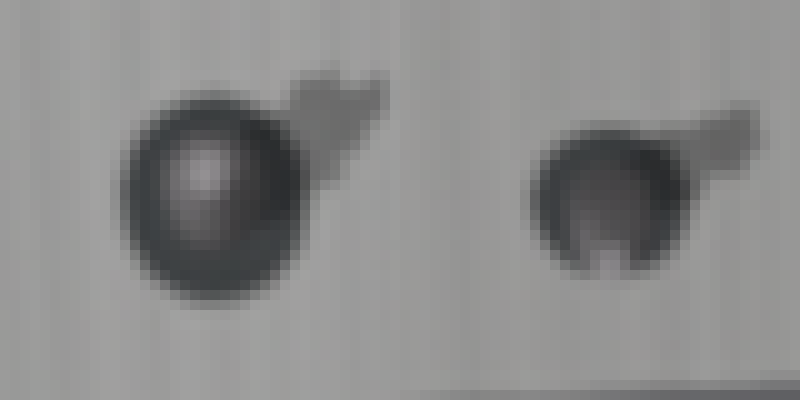

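Run:
```python
import pickle
from h import *
o,im,t,o2,o3=pickle.load(open("s4.pkl","rb"))
R=o["tcp_rot"]; pos=np.mean([o["tool_pos"],o2["tool_pos"]],0); o=dict(o,tool_pos=pos)
def proj(pts):
    T=im["tool_from_camera"];P=(np.array(pts)-pos)@R; P=(P-T[:3,3])@T[:3,:3]
    return np.c_[im["fx"]*P[:,0]/P[:,2]+im["cx"],im["fy"]*P[:,1]/P[:,2]+im["cy"]]
u=np.array([np.cos(np.radians(-2.07)),np.sin(np.radians(-2.07))]);s=np.array([.5615,.0208])
for k in (.084,-.084):
  p=s+k*u; print([proj([[*p,z]]).round(1).tolist() for z in (.105,.116,.127)])
for uv in ((245.8,49.5),(255.6,200)): print(bw(im,o,uv,.105))
_,d=pickle.load(open("s0.pkl","rb"))
q=pr(d["top"],[[*(s+k*.045*u),.105] for k in (1,-1)]); print(q)
im=d["top"]
# screws seen in top crop z1
S=[bp(im,(185+(x+.5)/6-.5,130+(y+.5)/6-.5),.105) for x,y in [(160,174),(327,174),(158,340),(325,341)]]
print(np.round(S,4),np.mean(S,0)); v=S[0]+S[1]-S[2]-S[3];print(np.degrees(np.arctan2(v[1],v[0])))
```

```text
[[[246.2, 49.4]], [[246.0, 47.9]], [[245.7, 46.2]]]
[[[255.4, 199.8]], [[255.4, 202.9]], [[255.5, 206.2]]]
[0.64541998 0.01820093 0.105     ]
[0.47720416 0.02356719 0.105     ]
[[224.76316212 158.23312483]
 [224.4840313  185.81390275]]
[[ 0.6066  0.0631  0.105 ]
 [ 0.604  -0.0274  0.105 ]
 [ 0.5164  0.0664  0.105 ]
 [ 0.5132 -0.0237  0.105 ]] [0.56004682 0.01960084 0.105     ]
-2.180958114158427
```

Call:
play_rows(
  moves=[
    [1, [-3, -20, 0], 0],
    [1, [-5, -40, 0], 0],
    [1, [-5, -40, 0], 0],
    [1, [-5, -40, 0], 0],
    [1, [-5, -40, 0], 0],
    [1, [-5, -40, 0], 0],
    [1, [-5, -40, 0], 0],
    [1, [-5, -40, -5], 0],
  ],
)

```text
clock: 10.88
tool_pos: [0.4792, -0.2793, 0.299]
tcp_rot: [[-0.996, 0.002, -0.094], [0.094, -0.001, -0.996], [-0.002, -1.0, 0.001]]
force: [1.2, -0.1, 0.5]
grip_width: 0.998
```

Call:
play_rows(
  moves=[
    [1, [-4, -40, -10], 0],
    [1, [-3, -25, -10], 0],
    [1, [0, -13, -10], 0],
    [1, [0, 0, -5], 0],
    [1, [0, 0, 0], 0],
    [1, [0, 0, 0], 0],
  ],
)

```text
clock: 11.38
tool_pos: [0.4723, -0.3542, 0.2626]
tcp_rot: [[-0.996, -0.0, -0.094], [0.094, 0.001, -0.996], [0.001, -1.0, -0.001]]
force: [-0.9, 0.1, -0.6]
grip_width: 1.001
```

Run:
```python
from rig import *
import cv2,pickle,numpy as np
o=get_obs(); im=get_image("wrist"); o2=get_obs(); print(o["tool_pos"],o2["tool_pos"],o["clock"]); cv2.imwrite("pics/wrist6.png",im["image"][:,:,::-1])
pickle.dump((o,im,o2),open("s6.pkl","wb"))
```

```text
[ 0.47227378 -0.35424529  0.26260016] [ 0.47249897 -0.354411    0.26326587] 11.3833
```

View pics/wrist6.png

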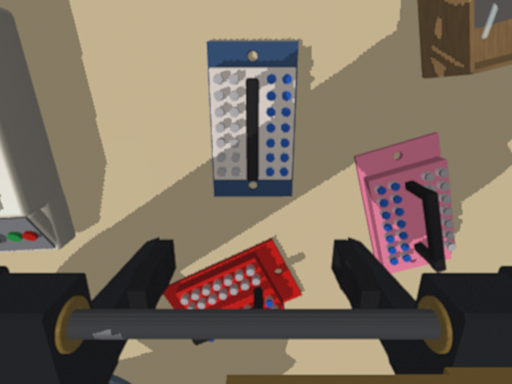

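Run:
```python
import cv2
a=cv2.imread("pics/wrist6.png")
cv2.imwrite("pics/z6a.png",cv2.resize(a[35:100,200:305],None,fx=7,fy=7,interpolation=cv2.INTER_CUBIC))
cv2.imwrite("pics/z6b.png",cv2.resize(a[150:205,200:305],None,fx=7,fy=7,interpolation=cv2.INTER_CUBIC))
```

```text
(no output)
```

View pics/z6a.png

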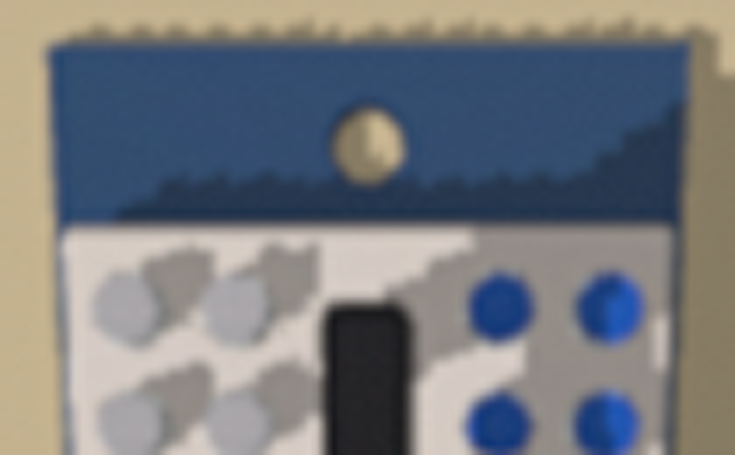

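View pics/z6b.png

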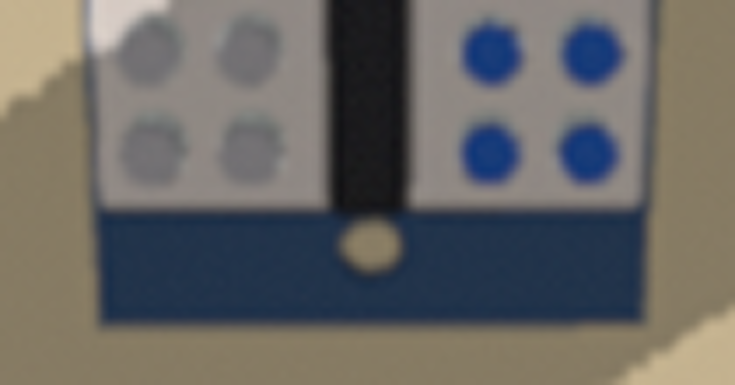

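Run:
```python
import pickle
from h import *
o,im,o2=pickle.load(open("s6.pkl","rb")); o=dict(o,tool_pos=(o["tool_pos"]+o2["tool_pos"])/2)
print(o["tool_pos"],np.degrees(np.arctan2(o["tcp_rot"][1,2],o["tcp_rot"][0,2])))
def c(p,y0): return (200+(p[0]+.5)/7-.5,y0+(p[1]+.5)/7-.5)
def f(n,a,b,z):
    A,B=bw(im,o,c(a,35),z),bw(im,o,c(b,150),z);v=A-B
    print(n,A,B,(A+B)/2,np.linalg.norm(v),np.degrees(np.arctan2(v[1],v[0])))
f("holes",(369,146),(371,245),.008)
f("cL",(50,48),(100,323),.008); f("cR",(689,45),(643,321),.008)
f("handle",(367,306),(370,212),.086)
```

```text
[ 0.47238637 -0.35432814  0.26293301] -95.40258262338473
holes [ 0.6012506  -0.36482227  0.008     ] [ 0.43579167 -0.34954138  0.008     ] [ 0.51852114 -0.35718182  0.008     ] 0.16616305701523204 -5.27656112584766
cL [ 0.62184339 -0.31113794  0.008     ] [ 0.42436243 -0.29276341  0.008     ] [ 0.52310291 -0.30195068  0.008     ] 0.1983339457087443 -5.315755547211643
cR [ 0.6119369 -0.4216089  0.008    ] [ 0.4144565  -0.40339626  0.008     ] [ 0.5131967  -0.41250258  0.008     ] 0.19831845797595185 -5.269200358664904
handle [ 0.57154072 -0.36201817  0.086     ] [ 0.46485544 -0.3523576   0.086     ] [ 0.51819808 -0.35718788  0.086     ] 0.10712177272226893 -5.174140311202084
```

Call:
play_rows(
  moves=[
    [1, [15, -1, -15], 0.2],
    [1, [15, -1, -25], 0],
    [1, [16, -1, -30], 0],
    [1, [0, 0, -30], 0],
    [1, [0, 0, -30], 0],
    [1, [0, 0, -25], 0],
    [1, [0, 0, -20], 0],
    [1, [0, 0, -10], 0],
  ],
)

```text
clock: 12.1
tool_pos: [0.5175, -0.3567, 0.0758]
tcp_rot: [[-0.996, -0.002, -0.09], [0.09, 0.002, -0.996], [0.002, -1.0, -0.002]]
force: [-0.7, 0.7, 0.3]
grip_width: 0.999
```

Call:
play_rows(
  moves=[
    [1, [0, 0, -10], 0],
    [1, [0, 0, -8], 0],
    [1, [0, 0, 0], 0],
    [1, [0, 0, 0], 0],
  ],
)

```text
clock: 12.43
tool_pos: [0.5181, -0.3595, 0.0607]
tcp_rot: [[-0.996, 0.001, -0.092], [0.092, -0.001, -0.996], [-0.001, -1.0, 0.001]]
force: [-0.4, -1.5, 0.7]
grip_width: 1.0
```

Run:
```python
from rig import *
import cv2
o=get_obs(); print(o["tool_pos"],o["force"])
im=get_image("wrist");cv2.imwrite("pics/wrist7.png",im["image"][:,:,::-1]);print(get_obs()["tool_pos"])
```

```text
[ 0.51813974 -0.3595358   0.06066141] [-0.39595111 -1.51792145  0.65629162]
[ 0.51831098 -0.3598594   0.0610685 ]
```

View pics/wrist7.png

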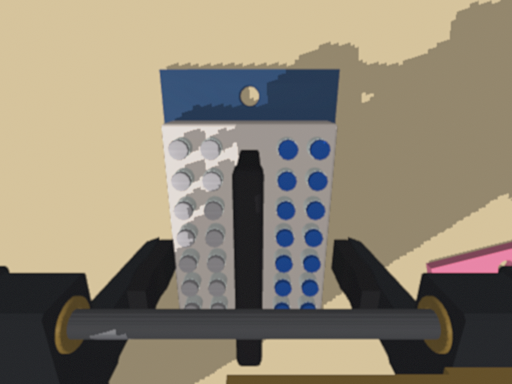

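Call:
play_rows(
  moves=[
    [1, [0, 2.2, -1.5], 0],
    [1, [0, 0, 0], 0],
    [-0.5, [0, 0, 0], 0],
    [-1, [0, 0, 0], 0],
    [-1, [0, 0, 0], 0],
    [-1, [0, 0, 0], 0],
    [-1, [0, 0, 0], 0],
    [-1, [0, 0, 0], 0],
  ],
  newtons=50,
)

```text
clock: 13.15
tool_pos: [0.5176, -0.3572, 0.0583]
tcp_rot: [[-0.996, 0.0, -0.093], [0.093, -0.0, -0.996], [-0.0, -1.0, 0.0]]
force: [-0.4, -0.7, -1.1]
grip_width: 0.573
```

Call:
play_rows(
  moves=[
    [-1, [0, 0, 0], 0],
    [-1, [0, 0, 0], 0],
    [-1, [0, 0, 0], 0],
    [-1, [0, 0, 0], 0],
    [-1, [0, 0, 0], 0],
    [-1, [0, 0, 0], 0],
  ],
)

```text
clock: 13.65
tool_pos: [0.5176, -0.3571, 0.0583]
tcp_rot: [[-0.996, -0.0, -0.093], [0.093, 0.0, -0.996], [0.0, -1.0, -0.0]]
force: [-0.7, -0.1, -0.6]
grip_width: 0.149
```

Call:
play_rows(
  moves=[
    [-1, [0, 0, 0], 0],
    [-1, [0, 0, 0], 0],
    [-1, [0, 0, 3], 0],
    [-1, [0, 0, 6], 0],
    [-1, [0, 0, 10], 0],
    [-1, [0, 0, 10], 0],
    [-1, [0, 0, 6], 0],
    [-1, [0, 0, 3], 0],
  ],
)

```text
clock: 14.32
tool_pos: [0.5184, -0.3579, 0.0984]
tcp_rot: [[-0.996, 0.002, -0.093], [0.093, -0.002, -0.996], [-0.002, -1.0, 0.002]]
force: [0.3, -0.4, -5.0]
grip_width: 0.151
```

Run:
```python
from rig import *
import cv2
im=get_image("scene");cv2.imwrite("pics/scene8.png",im["image"][:,:,::-1])
o=get_obs(); print(o["tool_pos"],o["force"],o["torque"],o["grip_width"])
im=get_image("wrist");cv2.imwrite("pics/wrist8.png",im["image"][:,:,::-1]);
```

```text
[ 0.51844907 -0.35794509  0.09850033] [ 0.78756828 -1.30921199 -4.68283696] [ 0.03921202  0.06547753 -0.02108952] 0.1492462390007269
```

View pics/scene8.png

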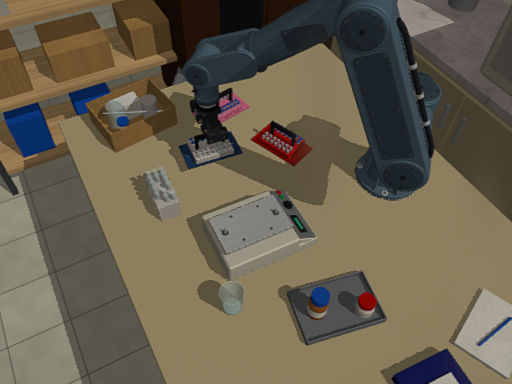

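View pics/wrist8.png

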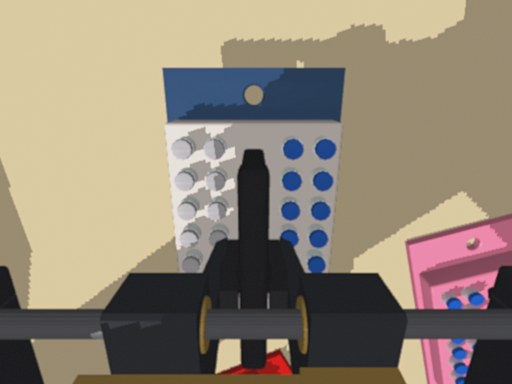

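Run:
```python
import numpy as np
from rig import *
from h import *
im=get_image("wrist"); o=get_obs()
T=im["tool_from_camera"]
for uv in ((254,95),):
    d=T[:3,:3]@np.array([(uv[0]-im["cx"])/im["fx"],(uv[1]-im["cy"])/im["fy"],1.]); C=T[:3,3]
    print("hole in tool",C+d*(.0503-C[1])/d[1])
print(o["tool_pos"],np.degrees(np.arctan2(o["tcp_rot"][1,2],o["tcp_rot"][0,2])))
```

```text
hole in tool [-0.08382892  0.0503      0.00024042]
[ 0.51778975 -0.35733152  0.09686337] -95.3109989185097
```

Call:
play_rows(
  moves=[
    [-1, [0, 0, 8], 0],
    [-1, [0, 0, 15], 0],
    [-1, [0, 0, 18], 0],
    [-1, [0, 0, 20], 0],
    [-1, [0, 0, 20], 0],
    [-1, [0, 0, 18], 0],
    [-1, [0, 0, 12], 0],
    [-1, [0, 0, 7], 0],
  ],
)

```text
clock: 15.13
tool_pos: [0.5181, -0.3576, 0.2163]
tcp_rot: [[-0.996, 0.002, -0.093], [0.093, -0.002, -0.996], [-0.002, -1.0, 0.001]]
force: [0.3, -0.6, -5.5]
grip_width: 0.146
```

Call:
play_rows(
  moves=[
    [-1, [0, 5, 0], 0],
    [-1, [2, 10, 0], 0.2],
    [-1, [2, 15, 0], 0.2],
    [-1, [2, 18, 0], 0.2],
    [-1, [2, 20, 0], 0.2],
    [-1, [2, 20, 0], 0.2],
    [-1, [2, 20, 0], 0.2],
    [-1, [2, 20, 0], 0.2],
  ],
)

```text
clock: 15.8
tool_pos: [0.5312, -0.2258, 0.2132]
tcp_rot: [[-0.998, -0.002, -0.067], [0.067, 0.002, -0.998], [0.002, -1.0, -0.002]]
force: [1.0, 0.1, -4.5]
grip_width: 0.145
```

Call:
play_rows(
  moves=[
    [-1, [2, 20, 0], 0.2],
    [-1, [2, 20, 0], 0.2],
    [-1, [2, 20, 0], 0.2],
    [-1, [2, 20, 0], 0.2],
    [-1, [2, 20, 0], 0.2],
    [-1, [2, 20, 0], 0.2],
    [-1, [2, 20, 0], 0.2],
    [-1, [2, 20, 0], 0.2],
  ],
)

```text
clock: 16.47
tool_pos: [0.5466, -0.066, 0.2134]
tcp_rot: [[-0.999, -0.002, -0.039], [0.039, 0.001, -0.999], [0.002, -1.0, -0.001]]
force: [-0.5, -1.1, -4.5]
grip_width: 0.151
```

Call:
play_rows(
  moves=[
    [-1, [3, 20, 0], 0.2],
    [-1, [3, 20, 0], 0],
    [-1, [3, 18, 0], 0],
    [-1, [2, 14, 0], 0],
    [-1, [2, 10, 0], 0],
    [-1, [0, 4, 0], 0],
    [-1, [0, 0, 0], 0],
    [-1, [0, 0, 0], 0],
  ],
)

```text
clock: 17.13
tool_pos: [0.5602, 0.017, 0.214]
tcp_rot: [[-0.999, -0.001, -0.036], [0.036, -0.0, -0.999], [0.001, -1.0, 0.0]]
force: [0.2, -0.5, -5.9]
grip_width: 0.147
```

```bash
cat > st.py <<'E'
from rig import *
import cv2,numpy as np,sys
P=[];Y=[]
for n in ("scene","wrist","top"):
    o=get_obs();P.append(o["tool_pos"]);Y.append(np.degrees(np.arctan2(o["tcp_rot"][1,2],o["tcp_rot"][0,2])))
    im=get_image(n);cv2.imwrite(f"pics/{n}{sys.argv[1]}.png",im["image"][:,:,::-1])
print(o["clock"],np.round(P,4).tolist(),np.mean(P,0),np.round(Y,2),o["force"],o["torque"],o["grip_width"])
E
python3 st.py 9
```

```text
17.2333 [[0.5602, 0.017, 0.214], [0.5604, 0.0165, 0.2141], [0.5605, 0.0162, 0.2142]] [0.56034786 0.01655824 0.21411058] [-92.07 -92.12 -92.15] [ 0.6703413   0.98132144 -4.48327914] [0.06799482 0.02093411 0.02691844] 0.14740097735942556
```

View pics/wrist9.png

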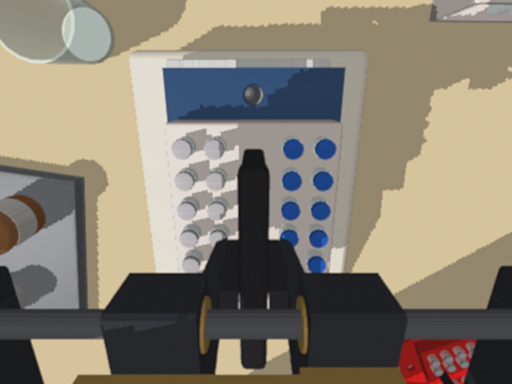

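View pics/scene9.png

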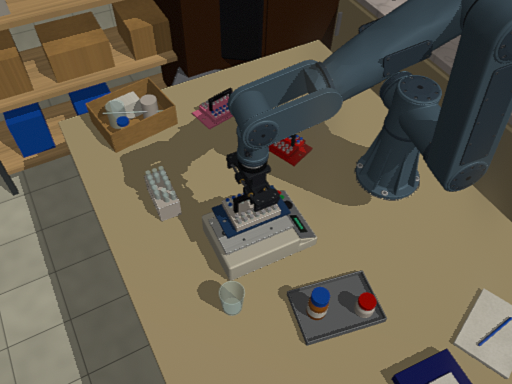

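Run:
```python
import cv2
a=cv2.imread("pics/wrist9.png")
cv2.imwrite("pics/z9.png",cv2.resize(a[80:110,237:272],None,fx=16,fy=16,interpolation=cv2.INTER_NEAREST))
```

```text
(no output)
```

View pics/z9.png

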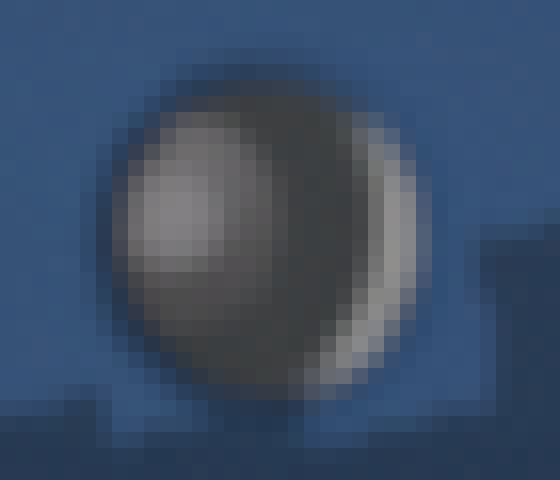

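```bash
cat > ov.py <<'E'
import sys,pickle
from h import *
from rig import get_image
im=get_image("wrist"); T=im["tool_from_camera"]
def proj(P):
    P=(np.array(P,float)-T[:3,3])@T[:3,:3]
    return np.c_[im["fx"]*P[:,0]/P[:,2]+im["cx"],im["fy"]*P[:,1]/P[:,2]+im["cy"]]
def circ(x,z,y,r): 
    t=np.linspace(0,2*np.pi,80); return np.c_[x+r*np.cos(t),np.full(80,y),z+r*np.sin(t)]
tz=float(sys.argv[2]); ex,ez=float(sys.argv[3])/1e3,float(sys.argv[4])/1e3
a=cv2.imread(sys.argv[1]); s=16;x0,y0=237,80
big=cv2.resize(a[y0:y0+30,x0:x0+35],None,fx=s,fy=s,interpolation=cv2.INTER_NEAREST)
def dr(P,col):
    q=((proj(P)-[x0,y0]+.5)*s).astype(int); cv2.polylines(big,[q.reshape(-1,1,2)],True,col,1)
X=-.0838
dr(circ(X,.0002,.0503,.006),(0,255,0)); dr(circ(X,.0002,.0583,.006),(0,160,0))
for h,r,c in((0,.0095,(0,0,255)),(.011,.005,(0,255,255)),(.022,.002,(255,255,0)),(0,.005,(255,0,255))):
    dr(circ(X+ex,.0002+ez,tz-.105-h,r),c)
cv2.imwrite(sys.argv[5],big)
E
python3 ov.py pics/wrist9.png .2141 0 0 pics/ov0.png; python3 ov.py pics/wrist9.png .2141 -1 -4 pics/ov1.png
python3 -c "
import cv2,numpy as np;cv2.imwrite('pics/ov.png',cv2.resize(np.hstack([cv2.imread('pics/ov0.png'),cv2.imread('pics/ov1.png')]),(800,343)))"
```

```text
(no output)
```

View pics/ov.png

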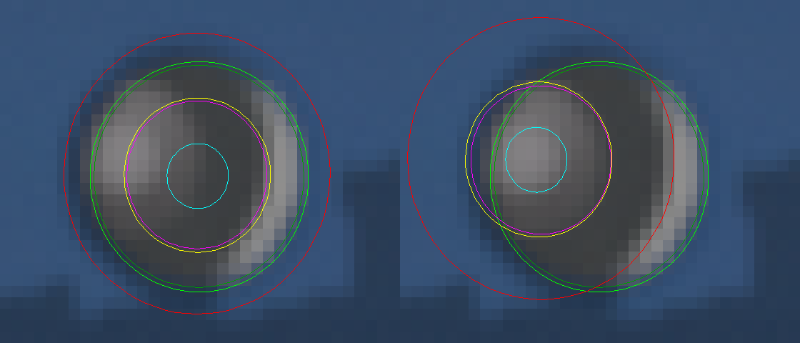

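Pin seen through the hole at about (249,92) against the hole centre at (253.5,94.5): the pin lies 1 mm further in +x and 4 mm in +y, matching the computed seat.

Call:
play_rows(
  moves=[
    [-1, [0.5, 2, 0], 0],
    [-1, [0.6, 2.2, -3], 0],
    [-1, [0, 0, -7], 0],
    [-1, [0, 0, -7], 0],
    [-1, [0, 0, -5], 0],
    [-1, [0, 0, -2], 0],
    [-1, [0, 0, 0], 0],
    [-1, [0, 0, 0], 0],
  ],
)

```text
clock: 18.05
tool_pos: [0.5617, 0.021, 0.1901]
tcp_rot: [[-0.999, -0.0, -0.037], [0.037, 0.0, -0.999], [0.0, -1.0, -0.0]]
force: [1.5, -0.9, -5.4]
grip_width: 0.15
```

```bash
python3 st.py 10; python3 ov.py pics/wrist10.png .190 0 0 pics/ovb.png;python3 ov.py pics/wrist10.png .190 -1 0 pics/ovb1.png
python3 -c "
import cv2,numpy as np;cv2.imwrite('pics/ovc.png',cv2.resize(np.hstack([cv2.imread('pics/ovb.png'),cv2.imread('pics/ovb1.png')]),(800,343)))"
```

```text
18.15 [[0.5617, 0.021, 0.1901], [0.5619, 0.021, 0.1905], [0.562, 0.021, 0.1906]] [0.56184227 0.02097768 0.19039096] [-92.11 -92.11 -92.11] [-0.40471119  0.36802436 -5.42544227] [0.14074649 0.01956776 0.01847056] 0.14991642028854482
```

View pics/ovc.png

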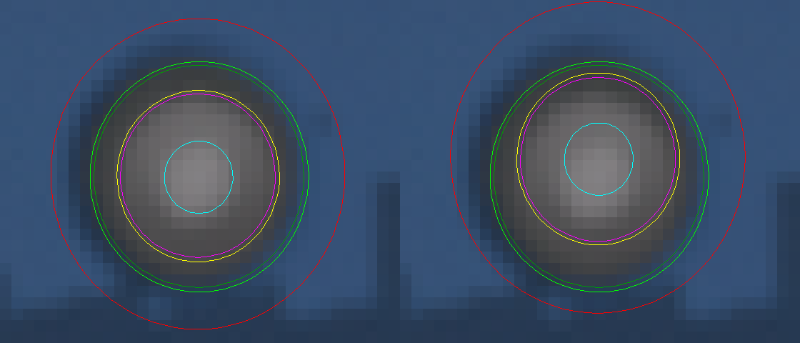

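View pics/scene10.png

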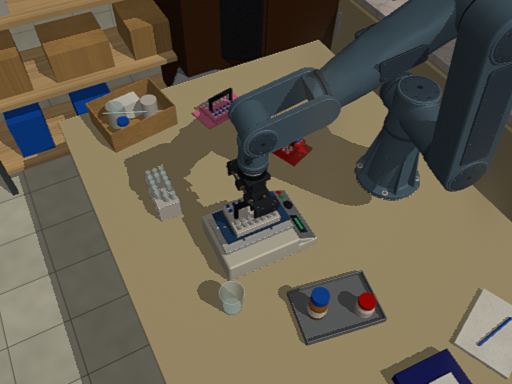

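The pin is centred in the hole, so I'll lower while watching the force.

Call:
play_rows(
  moves=[
    [-1, [0, 0, -2], 0],
    [-1, [0, 0, -2], 0],
    [-1, [0, 0, -2], 0],
    [-1, [0, 0, -2], 0],
    [-1, [0, 0, 0], 0],
  ],
)

```text
clock: 18.72
tool_pos: [0.5613, 0.0211, 0.1816]
tcp_rot: [[-0.999, -0.001, -0.037], [0.037, 0.0, -0.999], [0.001, -1.0, -0.0]]
force: [-0.4, 0.6, -6.1]
grip_width: 0.149
```

Call:
play_rows(
  moves=[
    [-1, [0, 0, -1.5], 0],
    [-1, [0, 0, -1.5], 0],
    [-1, [0, 0, -1.5], 0],
    [-1, [0, 0, -1.5], 0],
    [-1, [0, 0, 0], 0],
  ],
)

```text
clock: 19.13
tool_pos: [0.5615, 0.021, 0.1759]
tcp_rot: [[-0.999, -0.001, -0.037], [0.037, 0.0, -0.999], [0.001, -1.0, -0.0]]
force: [0.0, -0.6, -4.8]
grip_width: 0.15
```

Call:
play_rows(
  moves=[
    [-1, [0, 0, -1.5], 0],
    [-1, [0, 0, -1.5], 0],
    [-1, [0, 0, -1.5], 0],
    [-1, [0, 0, -1.5], 0],
    [-1, [0, 0, 0], 0],
  ],
)

```text
clock: 19.55
tool_pos: [0.5615, 0.021, 0.1699]
tcp_rot: [[-0.999, -0.001, -0.037], [0.037, 0.0, -0.999], [0.001, -1.0, -0.0]]
force: [0.6, 0.6, -6.4]
grip_width: 0.148
```

Call:
play_rows(
  moves=[
    [-1, [0, 0, -1.5], 0],
    [-1, [0, 0, -1.5], 0],
    [-1, [0, 0, -1], 0],
    [-1, [0, 0, 0], 0],
    [-1, [0, 0, 0], 0],
  ],
)

```text
clock: 19.97
tool_pos: [0.5617, 0.021, 0.1662]
tcp_rot: [[-0.999, -0.0, -0.037], [0.037, 0.0, -0.999], [0.0, -1.0, -0.0]]
force: [-0.5, 0.1, -5.1]
grip_width: 0.146
```

Call:
play_rows(
  moves=[
    [-1, [0, 0, -1], 0],
    [-1, [0, 0, 0], 0],
    [-1, [0, 0, 0], 0],
  ],
)

```text
clock: 20.22
tool_pos: [0.5617, 0.021, 0.1653]
tcp_rot: [[-0.999, -0.0, -0.037], [0.037, -0.0, -0.999], [0.0, -1.0, 0.0]]
force: [0.3, 0.1, -4.5]
grip_width: 0.151
```

Call:
play_rows(
  moves=[
    [-1, [0, 0, -1], 0],
    [-1, [0, 0, 0], 0],
    [-1, [0, 0, 0], 0],
  ],
)

```text
clock: 20.47
tool_pos: [0.5617, 0.021, 0.1642]
tcp_rot: [[-0.999, -0.0, -0.037], [0.037, 0.0, -0.999], [0.0, -1.0, -0.0]]
force: [1.1, 0.4, -5.3]
grip_width: 0.149
```

Call:
play_rows(
  moves=[
    [-1, [0, 0, -0.7], 0],
    [-1, [0, 0, 0], 0],
    [-1, [0, 0, 0], 0],
  ],
)

```text
clock: 20.72
tool_pos: [0.5617, 0.021, 0.1636]
tcp_rot: [[-0.999, -0.0, -0.037], [0.037, 0.0, -0.999], [0.0, -1.0, -0.0]]
force: [-0.6, -0.4, -5.6]
grip_width: 0.151
```

Call:
play_rows(
  moves=[
    [-1, [0, 0, -0.5], 0],
    [-1, [0, 0, 0], 0],
    [-1, [0, 0, 0], 0],
  ],
)

```text
clock: 20.97
tool_pos: [0.5618, 0.021, 0.1633]
tcp_rot: [[-0.999, 0.0, -0.037], [0.037, -0.0, -0.999], [-0.0, -1.0, 0.0]]
force: [-0.7, 0.2, -3.6]
grip_width: 0.148
```

Call:
play_rows(
  moves=[
    [-1, [0, 0, -0.5], 0],
    [-1, [0, 0, 0], 0],
    [-1, [0, 0, 0], 0],
  ],
)

```text
clock: 21.22
tool_pos: [0.5618, 0.0209, 0.1633]
tcp_rot: [[-0.999, 0.0, -0.037], [0.037, -0.0, -0.999], [-0.0, -1.0, 0.0]]
force: [-4.1, 0.2, 3.2]
grip_width: 0.151
```

Call:
play_rows(
  moves=[
    [-1, [0, 0, -0.4], 0],
    [-1, [0, 0, 0], 0],
    [-1, [0, 0, 0], 0],
  ],
)

```text
clock: 21.47
tool_pos: [0.5619, 0.0209, 0.1633]
tcp_rot: [[-0.999, 0.0, -0.037], [0.037, -0.0, -0.999], [-0.001, -1.0, 0.0]]
force: [-5.4, -0.8, 5.6]
grip_width: 0.15
```

```bash
python3 st.py 11; python3 -c "
import cv2
a=cv2.imread('pics/scene11.png');cv2.imwrite('pics/z11.png',cv2.resize(a[180:290,190:330],None,fx=5,fy=5,interpolation=cv2.INTER_CUBIC))"
```

```text
21.5667 [[0.5619, 0.0209, 0.1633], [0.5619, 0.0209, 0.1633], [0.5618, 0.021, 0.1632]] [0.5618547 0.0209498 0.1632553] [-92.1  -92.1  -92.11] [-5.45800421 -0.43925086  6.41132235] [-0.00323243  0.83729722  0.00915442] 0.1513746791254058
```

View pics/z11.png

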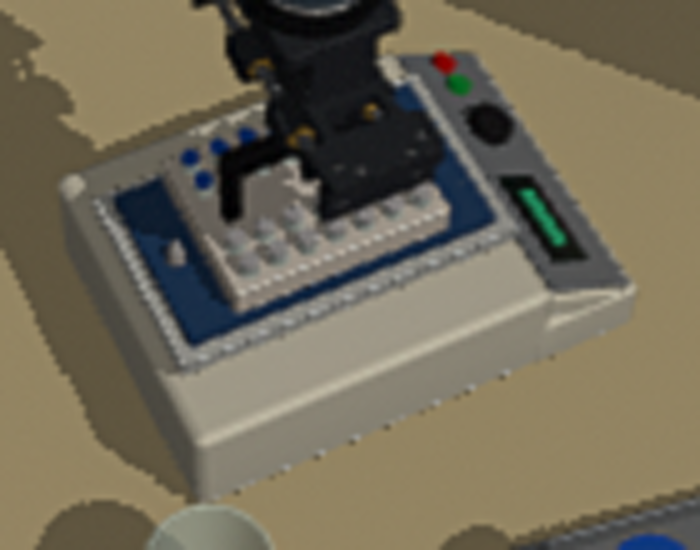

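Seated (pin protruding through the plate, downward force borne by the platform). Releasing.

Call:
play_rows(
  moves=[
    [-0.6, [0, 0, 0], 0],
    [-0.3, [0, 0, 0], 0],
    [0, [0, 0, 0], 0],
    [0.3, [0, 0, 0], 0],
    [0.3, [0, 0, 0], 0],
    [0.3, [0, 0, 0], 0],
    [0.3, [0, 0, 0], 0],
    [0.3, [0, 0, 0], 0],
  ],
)

```text
clock: 22.28
tool_pos: [0.5618, 0.021, 0.1622]
tcp_rot: [[-0.999, 0.0, -0.037], [0.037, 0.0, -0.999], [-0.0, -1.0, -0.0]]
force: [0.1, 1.1, 0.8]
grip_width: 0.648
```

Call:
play_rows(
  moves=[
    [0.3, [0, 0, 5], 0],
    [0.3, [0, 0, 10], 0],
    [0.3, [0, 0, 20], 0],
    [0.3, [0, 0, 25], 0],
    [0.3, [0, 0, 30], 0],
    [0.3, [0, 0, 30], 0],
    [0.3, [0, 0, 20], 0],
    [0.3, [0, 0, 5], 0],
  ],
)

```text
clock: 22.95
tool_pos: [0.5636, 0.0208, 0.313]
tcp_rot: [[-0.999, 0.008, -0.037], [0.037, -0.001, -0.999], [-0.008, -1.0, 0.001]]
force: [-0.0, 0.2, 0.1]
grip_width: 0.653
```

Call:
play_rows(
  moves=[
    [0.3, [-20, 0, 0], 0],
    [0.3, [-25, 0, 0], 0],
    [0.3, [-20, 0, 0], 0],
    [0.3, [0, 0, 0], 0],
    [0.3, [0, 0, 0], 0],
  ],
)

```text
clock: 23.37
tool_pos: [0.4963, 0.0211, 0.3071]
tcp_rot: [[-0.999, 0.0, -0.037], [0.037, 0.0, -0.999], [-0.0, -1.0, -0.0]]
force: [0.6, -0.1, -0.0]
grip_width: 0.644
```

```bash
python3 st.py 12; python3 -c "
import cv2
a=cv2.imread('pics/scene12.png');cv2.imwrite('pics/z12.png',cv2.resize(a[170:350,190:390],None,fx=3,fy=3,interpolation=cv2.INTER_CUBIC))"
```

```text
23.4667 [[0.4963, 0.0211, 0.3071], [0.497, 0.021, 0.3072], [0.4973, 0.0209, 0.3072]] [0.49684802 0.02101131 0.30717568] [-92.12 -92.12 -92.12] [ 0.62482664 -0.08365425  0.16184492] [ 0.03457556 -0.01340012 -0.01865043] 0.647207069766069
```

View pics/z12.png

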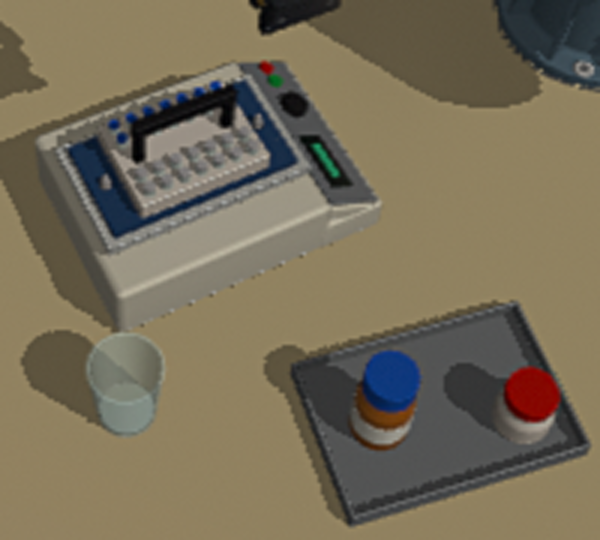

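View pics/wrist12.png

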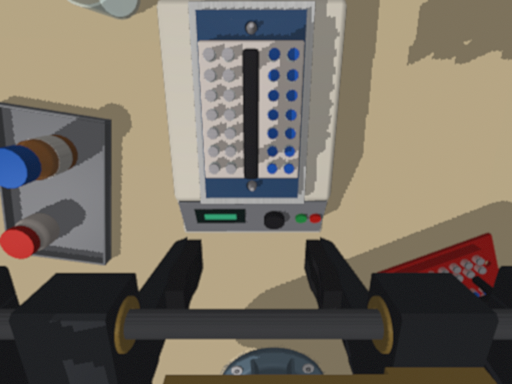

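View pics/top12.png

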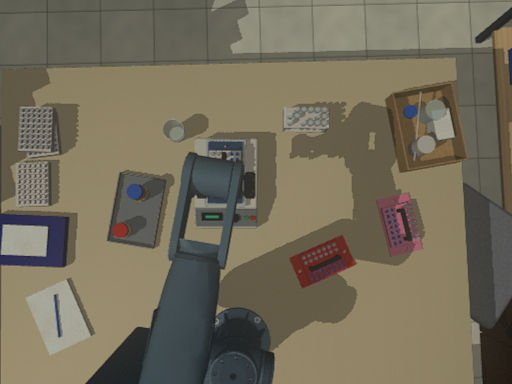

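Both pins show through the plate at (252,28) and (252,185) in the wrist view, and the bottle is upright. One last check for flushness from the plate corners.

```bash
python3 -c "
import cv2
a=cv2.imread('pics/wrist12.png')
cv2.imwrite('pics/z13.png',cv2.resize(a[0:50,180:330],None,fx=5,fy=5,interpolation=cv2.INTER_CUBIC))
cv2.imwrite('pics/z14.png',cv2.resize(a[165:215,180:330],None,fx=5,fy=5,interpolation=cv2.INTER_CUBIC))"
```

```text
(no output)
```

View pics/z13.png

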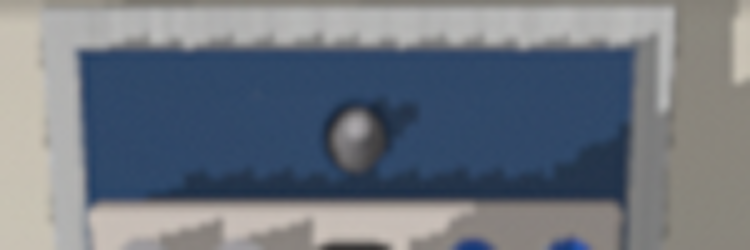

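View pics/z14.png

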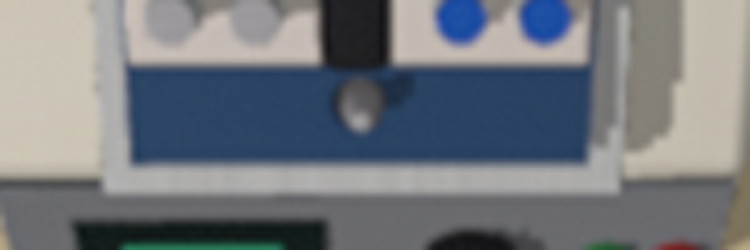

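Run:
```python
from rig import *
from h import *
im=get_image("wrist");o=get_obs();print(o["clock"])
def c(p,y0): return (180+(p[0]+.5)/5-.5,y0+(p[1]+.5)/5-.5)
q=[c((79,50),0),c((637,47),0),c((131,162),165),c((587,162),165)]
P=[bw(im,o,p,.113) for p in q]
print(np.round(P,4)); n=lambda a,b:np.linalg.norm(P[a]-P[b]).round(4)
print("far w",n(0,1),"near w",n(2,3),"len",n(0,2),n(1,3),"centre",np.mean(P,0))
```

```text
23.5667
[[ 0.6636  0.0729  0.113 ]
 [ 0.6601 -0.0386  0.113 ]
 [ 0.4654  0.0799  0.113 ]
 [ 0.4614 -0.0309  0.113 ]]
far w 0.1115 near w 0.1109 len 0.1984 0.1989 centre [0.56262747 0.02081127 0.113     ]
```

```bash
python3 -c "
from rig import *
print(finish_job())"
```

```text
the job is handed in; nothing more can be done
None
```

I moved the bottle to the spill tray, then seated the vial tray on the shaker's two pins and handed the job in at about 23.6 s. The hand-in gives no verdict.

- **Bottle:** I lifted it by its cap off the platform and set it down in the free end of the grey spill tray. It touched down gently (about 6 N), and in the last images it stands upright there.
- **Vial tray:** I lifted it by its handle and kept it level. I centred the holes by looking at a pin through one of them, then lowered the tray.
    - **Height:** it stopped at the full depth I expected (wrist at 163.3 mm), carried by the platform.
    - **Position:** both pins show through the plate, and the plate's centre is within about 1 mm of the measured seat.
    - **Flushness:** read as if the plate were at seated height, its corners come out about 199 × 111 mm against 200 × 112 mm, so it is flush to about 1 mm, the limit of this image check.
- **Side force:** just before release I felt about 5 N sideways and 0.8 N m of moment, probably from a pin or one end of the plate. It was gone once the gripper opened.
- **Other objects:** the jar, beaker, test-tube rack and the pink and red trays look unmoved in the last images. The gripper was clear above everything and touching nothing.

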